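Lock a bottle into the cap-opening jig

ROBOT

A 6-joint arm with a two-finger parallel gripper is mounted at the origin on a cart in front of the work surface, level with it; the furniture and walls round the work are solid. World frame = base frame: x ahead of the robot, y to its left, z up, the work surface at z = 0. Lengths are in mm, angles in rad, forces in N, time in s.
With the tool pointing down it reaches from about 200 to 875 mm from the base axis. Payload 3.4 kg.
Tool frame: the origin (TCP) lies on the centre line of the jaws, within the pads' length; the fingertips stand 14 mm ahead of it and the grasp point (between the pads) lies 5 mm behind it; z points along the fingers, y is the line along which they close (so a half turn about z gives the same grasp; the last joint's range is limited). The gripper opens to 94 mm and grips with 3 to 60 N. Pads are 16 mm wide; open, the fingers measure 119 mm over their backs; the gripper's body (75 mm by 177 mm) begins 78 mm behind the grasp point.
Start: joints at [-0.121, 0.276, 1.505, -0, 1.361, -0.121], TCP at [575.034, -0.01, 219.493] pointing down, gripper open.
Joint ranges: [-2.89, 2.89], [-0.75, 2.08], [0.22, 2.7], [-1.18, 4.32], [0.11, 2.71], [-2.7, 2.7]. Speed limits (rad/s): [2.57, 2.57, 3.14, 3.14, 3.14, 3.14].

INTERFACE

Orientations are given as [roll, pitch, yaw] about the fixed x, y, z axes, in that order (R = Rz(yaw) Ry(pitch) Rx(roll)).
In Python, from station import env, hand, solver, monitor, optics, job gives the robot as it stands. Calls block until the motion is done:
- env.goto(position, orientation): joint-space move of the TCP to a pose.
- env.move_linear(position, orientation=None, feed=150): straight line of the TCP; orientation=None keeps the orientation; feed is the mean speed in mm/s.
- env.set_joints(angles): joint-space move.
- hand.ungrasp() and hand.close(squeeze=None): open the fingers fully, or close them until they stop; squeeze is the grip in N (None keeps the last).
- env.wait(seconds).
- solver.ik(position, orientation): joint angles nearest the present ones, or None.
- monitor.state(): the state.
- optics.read_camera(name): name is "scene" or "side" or "wrist"; returns a dict with "color" (480x640x3 uint8, red, green, blue), "intrinsics" (3x3 intrinsics, pixels), "R" (3x3) and "t" (3): a world point X has camera coordinates R X + t. Camera axes: x right, y down, z forward; pixel columns grow to the right and rows downward; lengths in mm; the calibration is good to about 2 mm. A picture is of the moment at which its call begins. There is no depth.
A pose or a line that the arm cannot do raises env.MotionError and nothing moves.
- job.hand_in(): hands the job in; it is judged then, once.
The state is a dict: "clock": time; "qpos": joint angles; "dq": joint speeds; "effort": joint torques, N m; "tcp_pos": TCP position; "orientation": TCP orientation; "contact_force": force on the tool from outside, world axes, zero at the start; "ft_torque": the same for the moment, N m; "gripper_width": opening from 0.0 (shut) to 1.0 (fully open); "gripper_force": force on a finger pad.
Only numpy, scipy, OpenCV 4.12 (cv2) and the standard library are available. Lean on these libraries where they do the work, as an engineer would, in place of code of your own. Each camera call takes 0.05 s, during which the arm holds its last target. There are 200 camera calls.

TASK

Get the tall pale bottle ready for freeing its stuck cap: slide it upright along the bench, pushing low on its body so that it does not tip, until it sits in the corner of the wooden jig against the fence and the end stop. Then push the red-knobbed cam lever all the way round so that the cam locks the bottle there. Use the fingertips only - do not lift the bottle and do not take the bottle or the knob between the fingers - and leave the two small paint bottles, the black film can and the model car where they are.

Things in the scene. Friction and masses are not known exactly. Their poses are not given: they have to be found in the camera images.
- tall_bottle: the bottle to lock in: tall slim cream-white round bottle with a pale mint-green cap, 36 mm diameter, 120 mm tall, 65 to 115 g, loose on the bench. Origin at the centre of its underside, z up. It starts 85 to 120 mm before the nest (jig -x), in line with the lane or up to 65 mm to the jig's +y side. It tips over if pushed higher than about 25 mm above the bench
- jig: the jig, fixed to the bench (place and yaw vary): wood, about 110 x 140 mm, an L of two 40 mm tall blocks (fence, end stop) on 12 mm plywood, cam lever opposite the fence. +x is the direction in which the bottle is pushed in: it comes from -x, standing on the bench itself (the jig has no floor there). Origin as point nest
- nest (a point): on the bench where the axis of the seated bottle must come. In jig axes from here: end stop face x = +18 mm, y -18 to +26 mm; fence face y = -18 mm, x -12 to +44 mm, a slanted lead-in before it out to x = -35, y = -27 mm. With the lever open the bottle's axis can pass at y = 0 to +8 mm (to +6 mm at lever 0.3 rad). On the +y side plywood 12 mm thick from x = -24, y = +29 mm
- pivot (a point): axis of the cam lever (vertical bolt), at jig x = -7 mm, y = +40 mm, 12 mm above the bench. The black round cam, 32 mm diameter, turns eccentrically about it
- knob (a point): centre of the red ball knob, 25 mm diameter, 50 mm above the bench, at the end of the cam lever 68 mm from the pivot axis; a thin steel rod joins it to the cam. Lever open: the knob lies from the pivot in jig direction +62 deg (from +x towards +y: ahead and left); closed: +185 deg (back to where the bottle came from)
- cam_lever (a joint): angle of the cam lever, rad: 0 open, 2.15 fully closed at its stop. It grows as the knob is pushed anticlockwise seen from above. It turns stiffly (about 1 N at the knob, a few N over the last 0.6 rad as the cam squeezes the bottle), stays where it is left and holds by itself when closed. The cam also presses a bottle up to 4 mm off into the corner
- red_bottle: bystander: small clear bottle with red cap, 30 mm diameter, 66 mm tall; origin at the centre of its underside
- yellow_bottle: bystander: small clear bottle with yellow cap, 30 mm diameter, 66 mm tall; origin at the centre of its underside
- film_can_small: bystander: small black can with grey lid, 36 mm diameter, 56 mm tall; origin at the centre of its underside
- car: bystander: light blue open model car, 49 x 123 x 40 mm; origin at the centre of its underside

How it is judged:
By the outcome, as a careful person would: the job done as asked, in the order asked, and still so for the second after the job is handed in, with the robot touching nothing.
It also fails if it takes over 61 s, if anything falls off the work surface, if the arm or the gripper's body presses on something with over 40 N, if the wrist force passes 120 N, or if a joint passes its speed limit or range.

## Working session

There is one attempt and no reset: what is moved stays moved. The work goes in short steps, each a Python script; the robot and the scene stay as the last script left them, time stands still between calls to the robot, and variables do not carry over. Pictures are saved under pics/ and viewed, at most 13 in all, crops included, and the job is handed in when it is done.

```bash
mkdir -p pics; ls; python3 - <<'E'
from station import env,hand,solver,monitor,optics,job
import cv2,numpy as np
for n in ["scene","side","wrist"]:
    c=optics.read_camera(n); cv2.imwrite(f"pics/{n}0.png",c["color"][:,:,::-1]); np.savez(f"pics/{n}0.npz",**c)
    print(n,c["intrinsics"][0,0],(-c["R"].T@c["t"]).round(), c["R"][2].round(2))
s=monitor.state();print(s["clock"],s["orientation"])
E
```

```text
pics
scene 481.17281784297114 [ 142. -590.  766.] [ 0.43  0.53 -0.74]
side 560.738255884306 [392. 969. 588.] [ 0.14 -0.89 -0.44]
wrist 350.7123890242849 [574.  77. 383.] [-0.   -0.26 -0.96]
0.15 [-3.14023796e+00 -1.60776764e-04  1.57079121e+00]
```

View pics/scene0.png

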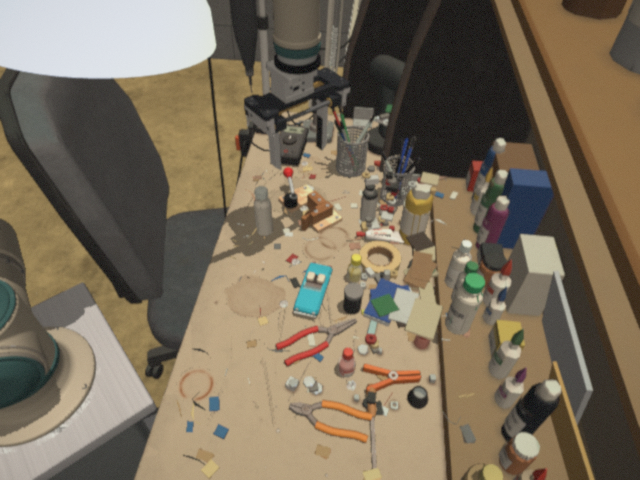

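View pics/wrist0.png

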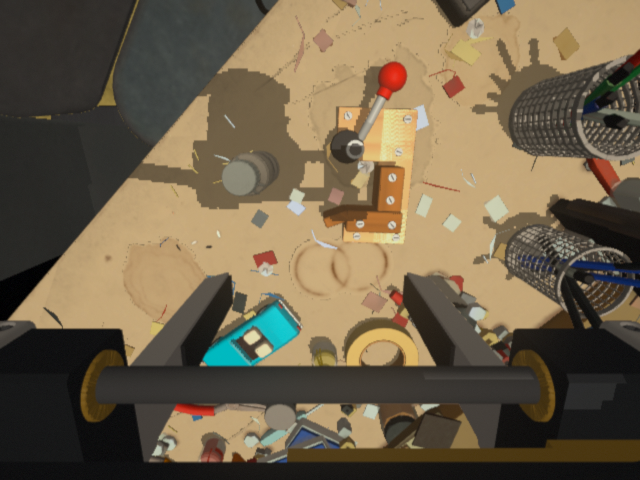

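View pics/side0.png

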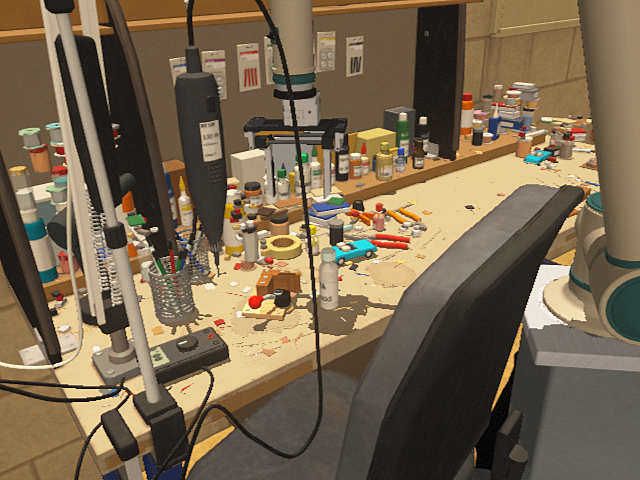

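The scene view shows the bottle at (262,210), with the jig at about (315,208). In the wrist view the bottle is at (250,175), the knob at (392,75), the cam at (347,147) and the fence/end-stop L at (325-405,165-235). The car is below left at (255,335).

```bash
cat > h.py <<'E'
import numpy as np,cv2
def ray(c,px,z):
    K,R,t=c["intrinsics"],c["R"],c["t"]
    o=-R.T@t; d=R.T@np.linalg.inv(K)@np.array([px[0],px[1],1.])
    return (o+d*(z-o[2])/d[2])
def proj(c,X):
    p=c["intrinsics"]@(c["R"]@np.asarray(X,float)+c["t"]); return p[:2]/p[2]
def tri(cs,ps):
    A=[];b=[]
    for c,px in zip(cs,ps):
        o=-c["R"].T@c["t"]; d=c["R"].T@np.linalg.inv(c["intrinsics"])@np.array([px[0],px[1],1.]); d/=np.linalg.norm(d)
        P=np.eye(3)-np.outer(d,d); A.append(P); b.append(P@o)
    return np.linalg.lstsq(np.vstack(A),np.hstack(b),rcond=None)[0]
def red(img,box):
    x0,y0,x1,y1=box; h=cv2.cvtColor(img,cv2.COLOR_RGB2HSV)[y0:y1,x0:x1]
    m=(((h[...,0]<6)|(h[...,0]>174))&(h[...,1]>190)&(h[...,2]>110)).astype(np.uint8)
    n,l,s,cc=cv2.connectedComponentsWithStats(m); i=1+np.argmax(s[1:,4]); return cc[i]+[x0,y0],s[i]
E
python3 - <<'E'
from h import *
w,s,d=[dict(np.load(f"pics/{n}0.npz")) for n in("wrist","scene","side")]
kw,a=red(w["color"],(360,50,430,105)); ks,b=red(s["color"],(275,160,300,180)); kd,e=red(d["color"],(240,285,270,315))
print(kw,a,ks,b,kd,e); print("knob",ray(w,kw,50),tri([w,s,d],[kw,ks,kd]))
print("cam bolt z25",ray(w,(353,147),25))
for p in [(390,120),(392,80)]:print(ray(w,p,0))
print("img right dir",(ray(w,(420,170),0)-ray(w,(320,170),0)).round(1))
cv2.imwrite("pics/w_crop.png",cv2.resize(w["color"][50:250,190:440,::-1],None,fx=3,fy=3,interpolation=cv2.INTER_CUBIC))
cv2.imwrite("pics/s_crop.png",cv2.resize(s["color"][150:280,230:400,::-1],None,fx=4,fy=4,interpolation=cv2.INTER_CUBIC))
E
```

```text
[391.1598878   78.62692847] [ 17  12  29  37 713] [287.65217391 172.08695652] [10  9  7  7 23] [255.34459459 301.41891892] [  9  10  15  14 148]
knob [637.6691604  132.50644895  50.        ] [638.56699825 132.83312017  50.6682307 ]
cam bolt z25 [608.25907332  74.50674988  25.        ]
[648.22148148 101.35143993   0.        ]
[648.14378955 139.53057122   0.        ]
img right dir [107.3   0.    0. ]
```

View pics/w_crop.png

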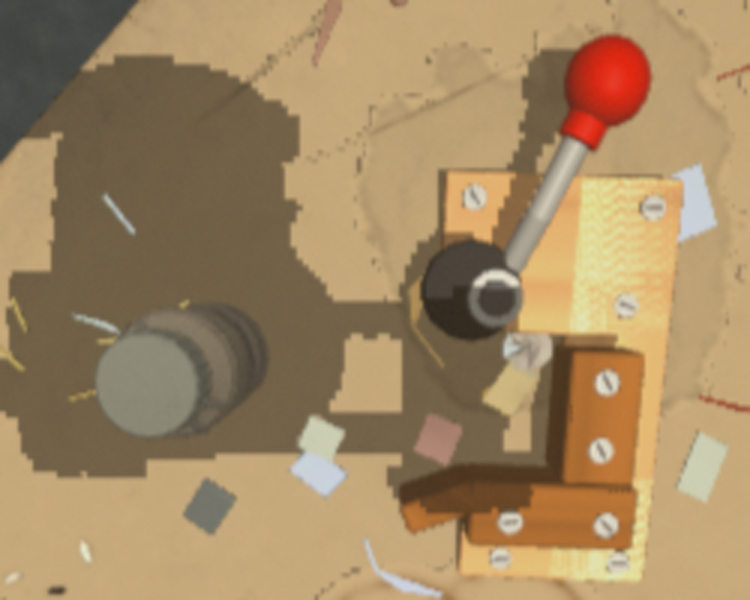

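View pics/s_crop.png

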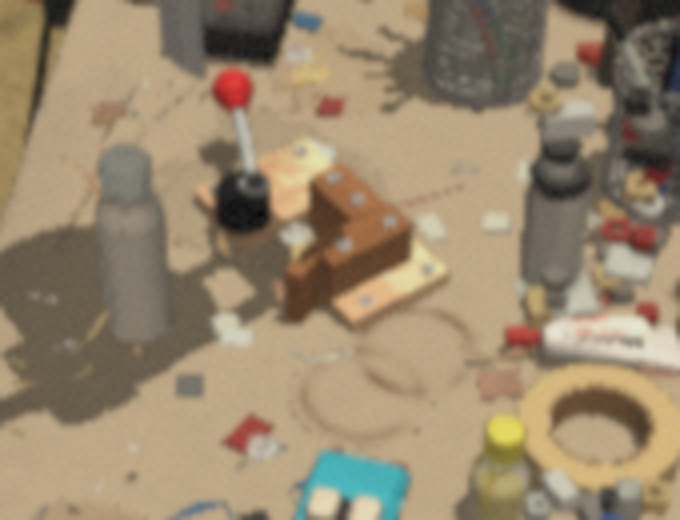

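The crops show, in wrist-crop pixels:
- bottle cap at (148,384)
- knob at (609,81)
- pivot bolt at (495,297)
- plywood right edge from (683,183) to (643,580)
- end-stop top's inner edge from (572,350) to (565,480)
- fence top's inner edge from (475,490) to (635,488)

In the scene crop the bottle foot is at (140,330).

```bash
python3 - <<'E'
from h import *
w,s,d=[dict(np.load(f"pics/{n}0.npz")) for n in("wrist","scene","side")]
W=lambda x,y,z:ray(w,(190+x/3-.33,50+y/3-.33),z)[:2].round(1)
ang=lambda a,b:np.degrees(np.arctan2(*(b-a)[::-1])).round(1)
for n,a,b,z in [("ply right",(643,580),(683,183),12),("ply top",(447,170),(683,183),12),("ply bot",(460,570),(641,580),12),("stop in",(565,480),(572,350),40),("stop out",(632,487),(643,353),40),("fence in",(475,488),(560,486),40),("fence out",(468,540),(632,547),40),("stop left screws",(600,451),(606,383),40),("fence screws",(510,522),(605,525),40)]:
    A,B=W(*a,z),W(*b,z);print(n,A,B,ang(A,B))
k=W(609,81,50);print("knob",k)
for z in(30,38,45):p=W(495,297,z);print("piv",z,p,np.linalg.norm(k-p),ang(p,k))
print("bottle cap",W(148,384,120),"scene foot",ray(s,(230+140/4,150+325/4),0),ray(s,(230+126/4,150+160/4),118))
E
```

```text
ply right [668.3 -27.6] [672.6 109.4] 88.2
ply top [594.2 113.5] [672.6 109.4] -3.0
ply bot [601.2 -23.8] [667.6 -27.6] -3.3
stop in [633.2  14.6] [633.5  56.7] 89.6
stop out [655.5  12.3] [656.3  55.8] 88.9
fence in [603.6  11.9] [631.6  12.6] 1.4
fence out [601.6  -5.8] [656.7  -8.2] -2.5
stop left screws [644.2  24.3] [645.   46.3] 87.9
fence screws [6.155e+02 4.000e-01] [ 6.473e+02 -6.000e-01] -1.8
knob [638.9 134.1]
piv 30 [609.4  73. ] 67.84880249495933 64.2
piv 38 [608.6  73.1] 68.11086550617307 63.6
piv 45 [607.9  73.2] 68.33600807773307 63.0
bottle cap [515.2  53.2] scene foot [515.51891914  50.25325799   0.        ] [517.59595927  51.81237466 118.        ]
```

```bash
python3 - <<'E'
from station import env,hand,solver,monitor,optics,job
from h import *
T=np.radians
hand.close()
phi=T(-14); o=[np.pi,T(-30),phi]
for p in [(440,70,200),(465,64.5,22),(530,48,22),(583,33,22)]:print(solver.ik(p,o))
env.goto((440,70,200),o)
c=optics.read_camera("wrist");cv2.imwrite("pics/w1.png",c["color"][:,:,::-1]);np.savez("pics/w1.npz",**c)
st=monitor.state();print(st["clock"],st["tcp_pos"],st["orientation"],st["contact_force"],(-c["R"].T@c["t"]).round())
E
```

```text
[ 0.17331171 -0.12879616  2.14342142 -0.33325577  0.66872353  2.20291569]
None
None
None
3.6167 [440.48265095  69.97729771 200.22401174] [-3.14153995 -0.52390214 -0.2444268 ] [-0.61169777  0.54401533 -1.00414229] [424.  74. 381.]
```

View pics/w1.png

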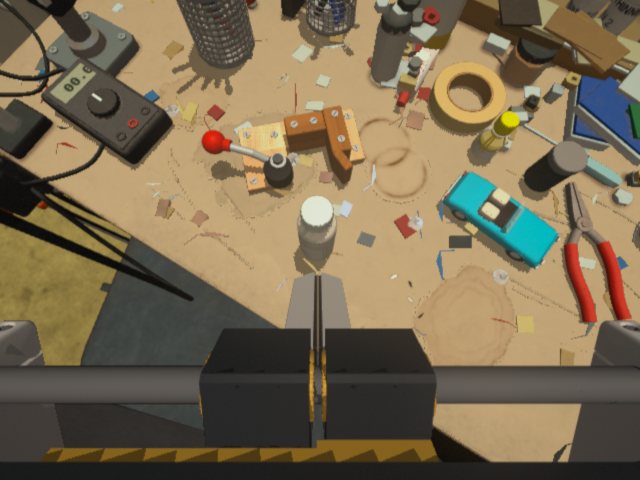

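The bottle cap is at (317,210), the knob at (213,141) and the bolt top at about (278,160). The jig lies ahead, and the car at (500,215) is clear to the right. The low 30° pose can't be reached, so I'll scan tilts and triangulate the bolt and cap.

```bash
python3 - <<'E'
from station import env,hand,solver,monitor,optics,job
from h import *
T=np.radians
for flip in (0,1):
  for th in (14,17,20,22,24,26,28):
    for ph in (-14,):
      o=[np.pi,T(-th if not flip else th),T(ph+180*flip)]
      r=[]
      for p in [(460,66,60),(460,66,22),(475,62,22),(530,48,22),(583,33,22)]:
        q=solver.ik(p,o); r.append(None if q is None else np.round(q[[1,2,4,5]] if isinstance(q,np.ndarray) else np.array(q)[[1,2,4,5]],2).tolist())
      print(flip,th,r)
w,s,d,v=[dict(np.load(f"pics/{n}.npz")) for n in("wrist0","scene0","side0","w1")]
kv,_=red(v["color"],(195,120,235,160));print(kv)
kw=(392.7,76.7)
print("knob",tri([w,v],[kw,kv]),ray(v,kv,50))
print("bolt",tri([w,v],[(354.7,148.7),(279,159)]))
print("cap",tri([w,v],[(239,177.7),(317,210)]),ray(v,(317,210),120))
cv2.imwrite("pics/v_crop.png",cv2.resize(v["color"][90:260,190:380,::-1],None,fx=3.5,fy=3.5,interpolation=cv2.INTER_CUBIC))
E
```

```text
0 14 [[0.17, 2.15, 0.59, 1.96], [0.24, 2.2, 0.47, 2.0], [0.26, 2.17, 0.48, 1.97], [0.32, 2.07, 0.52, 1.91], [0.38, 1.96, 0.57, 1.86]]
0 17 [[0.16, 2.19, 0.52, 2.03], [0.23, 2.24, 0.4, 2.08], [0.25, 2.21, 0.4, 2.06], [0.31, 2.11, 0.44, 1.97], [0.36, 2.0, 0.49, 1.91]]
0 20 [[0.15, 2.23, 0.45, 2.11], [0.23, 2.28, 0.32, 2.22], [0.24, 2.25, 0.33, 2.18], [0.3, 2.15, 0.36, 2.06], [0.35, 2.05, 0.41, 1.98]]
0 22 [[0.14, 2.25, 0.4, 2.19], [0.22, 2.31, 0.27, 2.35], [0.24, 2.28, 0.28, 2.3], [0.29, 2.18, 0.31, 2.15], [0.35, 2.08, 0.35, 2.04]]
0 24 [[0.14, 2.28, 0.35, 2.29], [0.22, 2.34, 0.23, 2.53], [0.24, 2.31, 0.24, 2.47], [0.29, 2.21, 0.26, 2.28], [0.35, 2.11, 0.3, 2.13]]
0 26 [[0.14, 2.31, 0.31, 2.42], None, None, [0.29, 2.24, 0.22, 2.46], [0.34, 2.14, 0.25, 2.25]]
0 28 [[0.14, 2.34, 0.27, 2.59], None, None, None, [0.34, 2.16, 0.2, 2.45]]
1 14 [[0.17, 2.15, 0.59, -1.18], [0.24, 2.2, 0.47, -1.15], [0.26, 2.17, 0.48, -1.17], [0.32, 2.07, 0.52, -1.23], [0.38, 1.96, 0.57, -1.28]]
1 17 [[0.16, 2.19, 0.52, -1.12], [0.23, 2.24, 0.4, -1.06], [0.25, 2.21, 0.4, -1.09], [0.31, 2.11, 0.44, -1.17], [0.36,
[... 242 characters left out ...]
4], [0.29, 2.18, 0.31, -0.99], [0.35, 2.08, 0.35, -1.1]]
1 24 [[0.14, 2.28, 0.35, -0.85], [0.22, 2.34, 0.23, -0.61], [0.24, 2.31, 0.24, -0.67], [0.29, 2.21, 0.26, -0.86], [0.35, 2.11, 0.3, -1.02]]
1 26 [[0.14, 2.31, 0.31, -0.72], [0.23, 2.36, 0.2, -0.35], [0.24, 2.34, 0.2, -0.42], [0.29, 2.24, 0.22, -0.68], [0.34, 2.14, 0.25, -0.89]]
1 28 [[0.14, 2.34, 0.27, -0.55], None, [0.24, 2.37, 0.18, -0.08], [0.29, 2.27, 0.18, -0.4], [0.34, 2.16, 0.2, -0.69]]
[214.67511521 141.40322581]
knob [639.2511203  133.61400472  48.25919989] [638.05373299 132.56851063  50.        ]
bolt [608.79013402  72.06439367  36.92552554]
cap [514.60695612  52.56191799 117.55040317] [513.778671    52.38154185 120.        ]
```

View pics/v_crop.png

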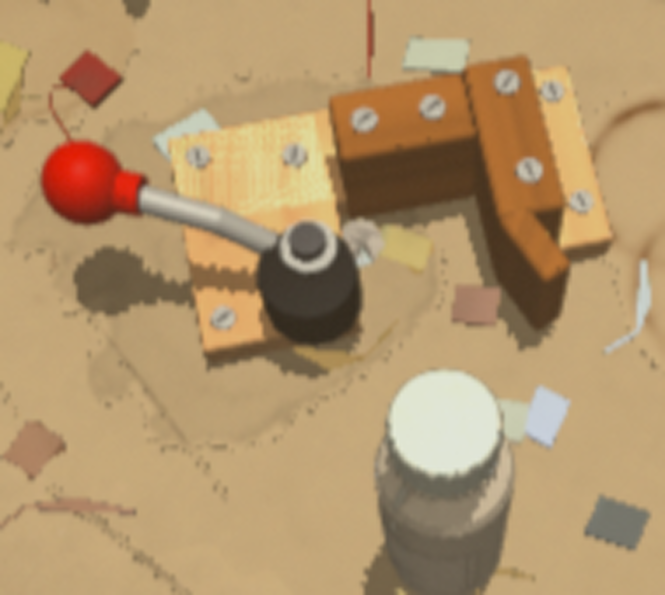

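The v_crop shows the top inner corner at (475,137), the stop-face end at (341,160) and the fence/lead-in knee at (500,212). I can get the jig pose from these.

```bash
python3 - <<'E'
from h import *
w,v=[dict(np.load(f"pics/{n}.npz")) for n in("wrist0","w1")]
V=lambda x,y,z=40:ray(v,(190+x/3.5-.36,90+y/3.5-.36),z)[:2]
P=[V(475,137),V(341,160),V(500,212),V(308,241,37),V(82,181,50)]
J=np.array([(18,-18),(18,26),(-12,-18),(-7,40),(-7+68*np.cos(np.radians(62)),40+68*np.sin(np.radians(62)))],float)
P2=[ray(w,(190+563/3-.33,50+486/3-.33),40)[:2],ray(w,(190+572/3-.33,50+350/3-.33),40)[:2],ray(w,(190+475/3-.33,50+489/3-.33),40)[:2],ray(w,(354.7,148.7),37)[:2],ray(w,(392.7,76.7),50)[:2]]
for Q in(P,P2,(np.array(P)+P2)/2):
    Q=np.array(Q);jc,qc=J.mean(0),Q.mean(0);U,S,Vt=np.linalg.svd((J-jc).T@(Q-qc));R=(U@Vt).T
    t=qc-R@jc;print(Q.round(1).tolist(),"yaw",np.degrees(np.arctan2(R[1,0],R[0,0])).round(2),"nest",t.round(1),"res",(Q-J@R.T-t).round(1).tolist())
E
```

```text
[[630.5, 14.0], [632.7, 56.5], [603.4, 13.0], [609.7, 72.4], [638.5, 134.2]] yaw 0.12 nest [614.6  32. ] res [[-2.2, -0.0], [0.2, -1.5], [0.7, -1.0], [2.2, 0.4], [-0.8, 2.1]]
[[632.6, 12.6], [633.5, 56.7], [603.6, 11.6], [608.8, 73.0], [638.9, 134.1]] yaw 0.59 nest [615.4  31.5] res [[-0.9, -1.1], [0.4, -1.0], [0.0, -1.8], [0.8, 1.6], [-0.3, 2.3]]
[[631.6, 13.3], [633.1, 56.6], [603.5, 12.3], [609.2, 72.7], [638.7, 134.1]] yaw 0.36 nest [615.   31.7] res [[-1.6, -0.5], [0.3, -1.3], [0.4, -1.4], [1.5, 1.0], [-0.6, 2.2]]
```

```bash
cat > look.py <<'E'
from h import *
from station import optics,monitor
def cap(name=None):
    "cap centre at z=120 from wrist picture: pale roundish blob ahead of the fingers"
    c=optics.read_camera("wrist")
    if name: cv2.imwrite(f"pics/{name}.png",c["color"][:,:,::-1]); np.savez(f"pics/{name}.npz",**c)
    return c
def force(): 
    s=monitor.state(); return np.round(s["clock"],2),np.round(s["tcp_pos"],1),np.round(s["contact_force"],2)
E
python3 - <<'E'
from station import env,hand,solver,monitor,optics,job
from look import *
T=np.radians; o=[np.pi,T(-22),T(-17)]
env.goto((455,70,120),o); env.move_linear((463,68,22),o,feed=80); print(force())
u=np.array([.956,-.292]); B=np.array([514.8,52.3])
for k,f in ((-38,60),(-31,25),(-15,25),(5,30),(27,30)):
    p=B+u*k; env.move_linear((*p,22),o,feed=f); print(k,force())
c=cap("w2"); s=optics.read_camera("scene"); cv2.imwrite("pics/s2.png",cv2.resize(s["color"][150:280,230:400,::-1],None,fx=2.4,fy=2.4)); np.savez("pics/s2.npz",**s)
a=cv2.imread("pics/w2.png"); b=cv2.imread("pics/s2.png"); im=np.zeros((480,800,3),np.uint8); im[:360,:480]=cv2.resize(a,(480,360)); im[:b.shape[0],480:480+b.shape[1]]=b[:,:320]; im=im[:360]
cv2.imwrite("pics/m2.png",im)
E
```

```text
(np.float64(5.42), array([463.3,  68.1,  22.4]), array([ 0.08, -0.71, -0.51]))
-38 (np.float64(5.83), array([478.7,  63.2,  22.1]), array([-0.14,  0.82, -0.11]))
-31 (np.float64(6.27), array([485.2,  61.3,  22. ]), array([-0.08,  0.51,  0.22]))
-15 (np.float64(7.06), array([500.6,  56.7,  22. ]), array([ 0.8 , -0.21, -0.62]))
5 (np.float64(7.88), array([519.7,  50.8,  22. ]), array([ 1.23, -0.12, -0.13]))
27 (np.float64(8.76), array([540.7,  44.4,  22. ]), array([ 0.28,  0.21, -0.32]))
```

View pics/m2.png

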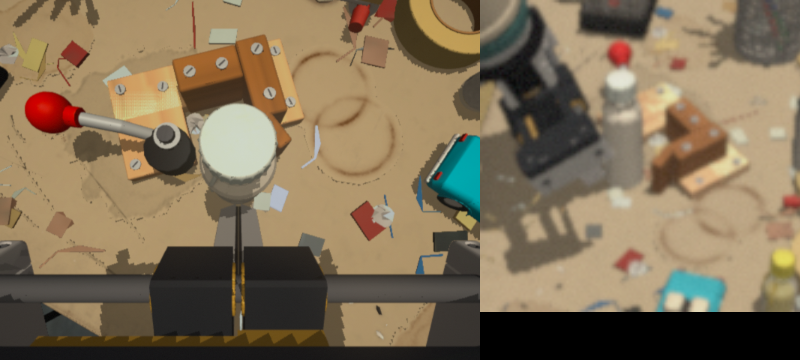

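The bottle is still upright and in front of the fingers at the jig entry (cap at about (317,187) in the full frame), with the fence and cam either side.

```bash
python3 - <<'E'
from look import *
v=dict(np.load("pics/w2.npz")); h=cv2.cvtColor(v["color"],cv2.COLOR_RGB2HSV)
m=((h[...,1]<45)&(h[...,2]>190)).astype(np.uint8); m[:120]=0;m[260:]=0;m[:,:250]=0;m[:,390:]=0
cn=max(cv2.findContours(m,cv2.RETR_EXTERNAL,cv2.CHAIN_APPROX_NONE)[0],key=cv2.contourArea)
(x,y),r=cv2.minEnclosingCircle(cn); print(x,y,r,ray(v,(x,y),120))
s=4/3
for n,p,z in (("bolt",(167,133),37),("stop end",(180,88),40),("knob",(52,112),50)): print(n,ray(v,(p[0]*s,p[1]*s),z))
sc=dict(np.load("pics/s2.npz")); f=1/2.4
print("scene foot",ray(sc,(230+(627-480)*f,150+186*f),0))
print(force())
E
```

```text
316.673583984375 187.61697387695312 49.88779067993164 [570.22812197  35.83574898 120.        ]
bolt [610.04551786  71.74657064  37.        ]
stop end [635.5536787  55.2213664  40.       ]
knob [638.1551018  132.50426528  50.        ]
scene foot [568.04915242  24.16626761   0.        ]
(np.float64(8.86), array([540.6,  44.4,  22.1]), array([ 0.45,  0.1 , -0.03]))
```

```bash
python3 - <<'E'
from station import env,hand,solver,monitor,optics,job
from look import *
T=np.radians; B=np.array([570.2,35.8]); N=np.array([615.5,33.0])
d=N-B; L=np.linalg.norm(d); u=d/L; phi=np.arctan2(u[1],u[0]); o=[np.pi,T(-22),phi]
st=monitor.state()["tcp_pos"]
env.move_linear((st[0]-11,st[1]+3,22),None,feed=60)
p=B-u*41; env.move_linear((*p,22),o,feed=40); print(force())
for k in (-32,-20,-8,4,8,10,11,12,13,14,15,16,17,18,19):   # bottle axis = tcp+30.7u
    p=B+u*k; env.move_linear((*p,22),o,feed=30 if k<9 else 12)
    f=force(); print(k,f)
    if k>5 and np.linalg.norm(f[2][:2])>4: break
c=cap("w3"); h=cv2.cvtColor(c["color"],cv2.COLOR_RGB2HSV)
m=((h[...,1]<45)&(h[...,2]>190)).astype(np.uint8); m[:120]=0;m[260:]=0;m[:,:250]=0;m[:,390:]=0
cn=max(cv2.findContours(m,cv2.RETR_EXTERNAL,cv2.CHAIN_APPROX_NONE)[0],key=cv2.contourArea)
(x,y),r=cv2.minEnclosingCircle(cn); print(x,y,r,ray(c,(x,y),120))
E
```

```text
(np.float64(9.97), array([529.5,  38.2,  22.1]), array([ 0.75,  0.14, -1.06]))
-32 (np.float64(10.42), array([538.5,  37.9,  22. ]), array([-0.11, -0.16,  0.5 ]))
-20 (np.float64(10.97), array([550.5,  37. ,  22. ]), array([ 0.87,  0.33, -0.  ]))
-8 (np.float64(11.52), array([562.6,  36.3,  22. ]), array([-0.16,  0.27,  0.12]))
4 (np.float64(12.07), array([574.5,  35.5,  22. ]), array([-0.72, -0.59,  0.2 ]))
8 (np.float64(12.35), array([578.5,  35.3,  22.1]), array([-0.78, -0.39,  1.32]))
10 (np.float64(12.67), array([580.2,  35.2,  22. ]), array([ 0.24, -0.27, -0.62]))
11 (np.float64(12.92), array([581.2,  35.1,  22. ]), array([-0.6 , -0.32, -0.43]))
12 (np.float64(13.17), array([582.3,  35.1,  22. ]), array([-0.35, -0.45,  0.62]))
13 (np.float64(13.42), array([583.3,  35. ,  22.1]), array([ 0.23,  0.72, -0.02]))
14 (np.float64(13.67), array([584.3,  34.9,  22. ]), array([-0.06,  0.5 , -0.1 ]))
15 (np.float64(13.92), array([584.6,  34.9,  21.8]), array([-2.73,  0.7 ,  1.28]))
16 (np.float64(14.17), array([584.9,  34.9,  21.6]), array([-5.15,  0.27,  3.24]))
318.9460144042969 192.73004150390625 50.33205032348633 [614.55368644  33.20019172 120.        ]
```

View pics/w3.png

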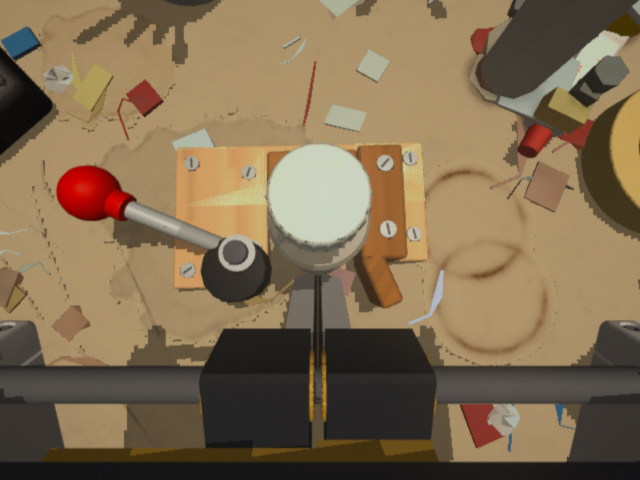

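The bottle is upright against the end stop (force rose to 5 N, cap at (319,193)). It's about 2 mm off the fence, so I'll nudge it diagonally towards the fence.

```bash
python3 - <<'E'
from station import env,hand,solver,monitor,optics,job
from look import *
T=np.radians; B=np.array([614.8,33.2]); a=T(-18); u=np.array([np.cos(a),np.sin(a)]); o=[np.pi,T(-22),a]
st=monitor.state()["tcp_pos"]
env.move_linear((st[0]-10,st[1]+2,22),None,feed=60)
env.move_linear((*(B-u*36),22),o,feed=50)
p=B-u*31; env.move_linear((*p,22),o,feed=20); print(force())
for k in range(7):
    p=p+[0.5,-0.9]; env.move_linear((*p,22),o,feed=10); f=force(); print(k,f)
    if np.linalg.norm(f[2][:2])>7: break
c=cap("w4"); h=cv2.cvtColor(c["color"],cv2.COLOR_RGB2HSV)
m=((h[...,1]<45)&(h[...,2]>190)).astype(np.uint8); m[:120]=0;m[260:]=0;m[:,:250]=0;m[:,390:]=0
cn=max(cv2.findContours(m,cv2.RETR_EXTERNAL,cv2.CHAIN_APPROX_NONE)[0],key=cv2.contourArea)
(x,y),r=cv2.minEnclosingCircle(cn); print(x,y,r,ray(c,(x,y),120)); print(force()[0])
E
```

```text
(np.float64(15.68), array([585.4,  42.5,  22. ]), array([-0.26,  1.11,  1.08]))
0 (np.float64(15.93), array([585.6,  41.8,  21.9]), array([-0.14, -0.26,  0.17]))
1 (np.float64(16.18), array([585.8,  41. ,  21.8]), array([-1.09,  0.81,  0.73]))
2 (np.float64(16.43), array([585.9,  40.2,  21.7]), array([-4.4 ,  2.61,  2.31]))
3 (np.float64(16.68), array([586. ,  39.4,  21.7]), array([-5.68,  3.64,  4.14]))
4 (np.float64(16.93), array([586. ,  38.7,  21.5]), array([-7.16,  4.89,  6.75]))
309.1038513183594 194.8069305419922 50.279117584228516 [614.34776015  31.89294118 120.        ]
16.98
```

```bash
cat > lev.py <<'E'
import numpy as np
Pv=np.array([609.3,71.6])
def pose(adeg,off=20.5,z=51,r=68):
    a=np.radians(adeg); e=np.array([np.cos(a),np.sin(a)]); t=np.array([-e[1],e[0]])
    p=Pv+r*e-off*t
    return (p[0],p[1],z),[np.pi,0,a-np.pi/2],t
E
python3 - <<'E'
from station import env,hand,solver,monitor,optics,job
from look import *
from lev import pose
st=monitor.state()["tcp_pos"]
for a in range(64,192,12): 
    q=solver.ik(*pose(a)[:2]); assert q is not None,a
env.move_linear((st[0]-28,st[1]+8,22),None,feed=120)
env.move_linear((st[0]-45,st[1]+12,175),None,feed=250)
env.goto(*pose(64.5,34,175)[:2]); env.move_linear(*pose(64.5,34)[:2],feed=150); print(force())
for a in list(range(64,150,10))+[150]:
    p,o,t=pose(a); env.move_linear(p,o,feed=60); f=force(); print(a,f,round(float(f[2][:2]@t),1))
    if np.linalg.norm(f[2])>20: break
c=cap("w5"); s=optics.read_camera("scene"); np.savez("pics/s5.npz",**s)
a=cv2.resize(c["color"][:,:,::-1],(480,360)); b=cv2.resize(s["color"][150:280,240:355,::-1],(318,360))
cv2.imwrite("pics/m5.png",np.hstack([a,b]))
E
```

```text
(np.float64(19.77), array([669.9, 118.4,  52.4]), array([0.84, 0.68, 0.03]))
64 (np.float64(20.14), array([657.2, 124.1,  51.6]), array([ 0.41, -1.58,  0.63])) -1.1
74 (np.float64(20.5), array([647.8, 131.3,  51.1]), array([-0.04, -0.25,  0.38])) -0.0
84 (np.float64(20.86), array([637.1, 137. ,  51. ]), array([0.4 , 0.16, 0.53])) -0.4
94 (np.float64(21.22), array([625.4, 140.7,  51. ]), array([ 0.92,  0.75, -0.01])) -1.0
104 (np.float64(21.58), array([613.2, 142.4,  51.1]), array([0.39, 0.29, 0.46])) -0.4
114 (np.float64(21.93), array([600.9, 142. ,  51.1]), array([-0.26,  0.33,  0.53])) 0.1
124 (np.float64(22.29), array([588.8, 139.4,  51. ]), array([ 0.17,  0.35, -0.74])) -0.3
134 (np.float64(22.65), array([577.3, 134.7,  51.1]), array([ 0.43, -0.04,  0.58])) -0.3
144 (np.float64(23.01), array([566.8, 128.2,  51.1]), array([ 0.33, -0.29, -0.5 ])) 0.0
150 (np.float64(23.28), array([561.1, 123.5,  51. ]), array([0.66, 0.48, 0.45])) -0.7
```

View pics/m5.png

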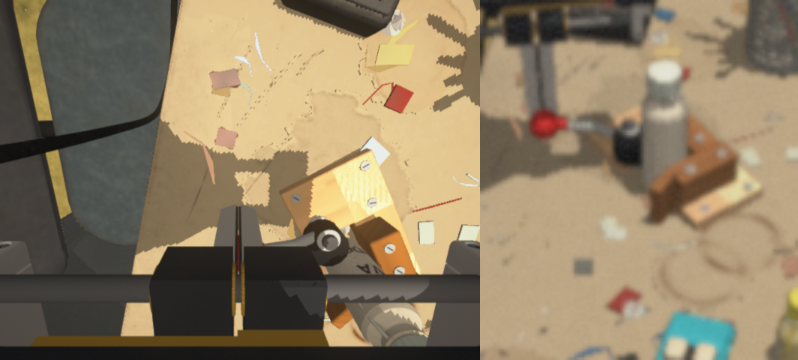

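The knob is following the fingertips and the bottle stands in the corner, so I'll carry on to the stop.

```bash
python3 - <<'E'
from station import env,hand,solver,monitor,optics,job
from look import *
from lev import pose,Pv
for a in np.arange(154,202,3):
    p,o,t=pose(a); env.move_linear(p,o,feed=25); f=force(); k=float(f[2][:2]@t)
    q=f[1][:2]+20.5*t-Pv; print(a,f,round(k,1),"reached",np.degrees(np.arctan2(q[1],q[0])).round(1)%360)
    if k<-16: break
E
```

```text
154 (np.float64(23.73), array([557.4, 119.9,  51. ]), array([ 0.61,  0.23, -0.36])) -0.5 reached 153.9
157 (np.float64(24.03), array([554.9, 117.1,  51. ]), array([-0.01, -0.12, -0.08])) 0.1 reached 156.9
160 (np.float64(24.33), array([552.5, 114.1,  51. ]), array([-0.62,  0.43, -0.09])) -0.2 reached 160.0
163 (np.float64(24.63), array([550.4, 111.1,  51. ]), array([0.69, 0.09, 0.18])) -0.3 reached 163.0
166 (np.float64(24.93), array([548.5, 108.2,  51.1]), array([1.23, 2.07, 0.28])) -2.3 reached 165.7
169 (np.float64(25.23), array([546.7, 105. ,  51.1]), array([1.84, 2.43, 0.24])) -2.7 reached 168.7
172 (np.float64(25.53), array([545. , 101.6,  51.1]), array([1.62, 3.08, 0.27])) -3.3 reached 171.8
175 (np.float64(25.83), array([543.6,  98. ,  51.1]), array([0.55, 2.09, 0.23])) -2.1 reached 174.9
178 (np.float64(26.13), array([542.2,  94.4,  51. ]), array([1.61, 2.29, 0.13])) -2.3 reached 178.0
181 (np.float64(26.43), array([541.1,  90.8,  51. ]), array([ 1.76,  2.59, -0.18])) -2.6 reached 181.1
184 (np.float64(26.73), array([540.6,  89.7,  51.1]), array([ 3.33,  9.02, -0.91])) -8.8 reached 182.0
187 (np.float64(27.03), array([540.1,  89.2,  51.2]), array([ 3.62, 17.17, -1.33])) -16.6 reached 182.4
```

Hard stop felt at about 182° (jig yaw about -2.5°). I'll retreat and check.

```bash
python3 - <<'E'
from station import env,hand,solver,monitor,optics,job
from look import *
from lev import pose
env.move_linear(*pose(182,60)[:2],feed=120)
p,o,t=pose(182,75,230); env.move_linear(p,o,feed=200)
env.goto((575,0,260),[np.pi,0,np.pi/2])
c=cap("w6"); s=optics.read_camera("scene"); np.savez("pics/s6.npz",**s)
a=cv2.resize(c["color"][:,:,::-1],(480,360)); b=cv2.resize(s["color"][150:280,240:355,::-1],(318,360))
cv2.imwrite("pics/m6.png",np.hstack([a,b])); k,_=red(c["color"],(230,60,380,250)); print(k,ray(c,k,50),force())
E
```

```text
[288.47916667 152.34027778] [542.80874649  70.05109139  50.        ] (np.float64(29.38), array([574.2,   1.7, 259.1]), array([ 0.16,  0.86, -0.61]))
```

View pics/m6.png

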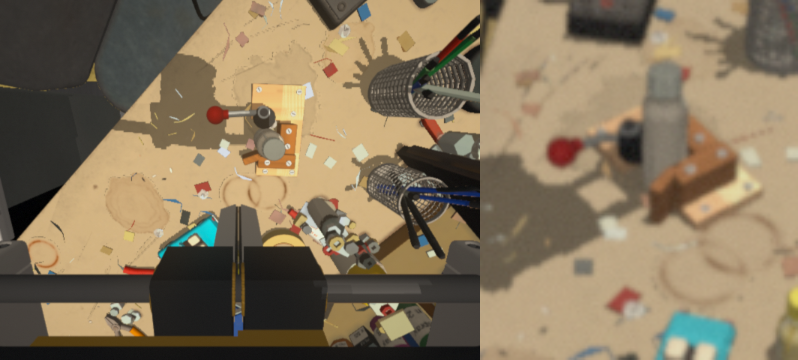

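The picture shows the knob swung right round (217,115), the bottle upright in the corner (270,147), and nothing else moved.

```bash
python3 -c "
from station import job
print(job.hand_in())"
```

```text
the job is handed in; nothing more can be done
None
```

I slid the bottle upright into the jig corner, pushed the cam lever round to its hard stop so it locks the bottle there, and handed the job in at about 29 s. The last picture shows the bottle upright and locked and no sign that anything else moved; the hand-in gave no verdict.

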